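# Flip the copy lamp's stand down and hold the lamp upright

## Task

The copy lamp is leaning against the stack of print boxes with its yellow stand folded up over the top like a handle. Leaving the lamp leaning there, flip the stand over towards you and down past its spring's centre until it is fully open; then take hold of the lamp itself, draw it up off the boxes on its foot and finish while still holding it upright, neither resting back on the boxes nor leaning forward onto the stand, so that I can take a light reading. Do not drag or lift the lamp away from where its foot stands, and do not disturb the boxes or anything else on the bench.

Things in the scene. Friction and masses are not known exactly. Their poses are not given: they have to be found in the camera images.
- lamp: LED copy lamp: flat aluminium panel 340 (its y) x 250 high (its z) x 30 mm thick (its x), 0.9 kg. Origin: middle of its underside. +x is out of the white lit face (to the boxes), -x out of the dark back (to the robot). Its foot is a round rubber strip, 24 mm diameter along y, so it cannot stand alone. It starts leaning 0.33 rad to +x on the boxes' upper front edge, which touches it 160 mm up.
- lamp_top (a point): middle of the upper surface of the lamp's firm, flat-sided top rail, 30 mm thick, as long as the panel (250 mm up the lamp's z; axes as the lamp's). Both faces are free for 85 mm below it. The folded stand's crossbar runs 38 mm above it.
- lamp_foot (a point): the lamp's origin: middle of the underside of the foot strip
- stand_hub (a point): the stand's turning axis, which runs along the lamp's y: midway between the two black side hubs, 115 mm up the lamp from its origin, mid-thickness; axes as the lamp's
- stand (a joint): angle of the stand, rad: 0 folded, crossbar over the top; grows as the crossbar swings to the lamp's -x (robot) side and down; 2.10 fully open on its stop. A hub spring holds it at either end: it tends back to 0 below about 0.7 and runs open by itself beyond 0.9. It needs about 0.8 N at the crossbar; some 1.5 N pulled towards the robot would tip the lamp off the boxes.
- stand_bar (a point): middle of the stand's straight crossbar (along the lamp's y), 173 mm from the hub axis: black rubber sleeve, 18 mm diameter, 140 mm long, on yellow 12 mm tube; side arms 188 mm either side. With the stand open, it is 75 mm above the table while the lamp leans; with the lamp upright it hangs 18 mm clear, 149 mm in front of the panel, and touches if the lamp leans 7 deg forward.
- boxes: stack of two white print boxes, 240 mm (x) by 300 mm (y) by 150 mm high, 6 kg, loose; origin middle of the underside, the lamp leans on its -x (robot side) upper edge
- slide_box: grey and blue slide box, 72 x 102 x 40 mm, on the boxes: leave alone
- loupe: black magnifier, 48 mm diameter, 55 mm high, on the boxes: leave alone
- tape_roll: roll of brown tape lying flat, 100 mm diameter, 48 mm high: leave alone
- light_meter: black hand-held light meter, 65 x 150 x 36 mm: leave alone
- stapler: red stapler, 35 x 150 x 52 mm: leave alone
- pen_pot: dark steel pen pot, 76 mm diameter, pens up to 160 mm: leave alone
- ink_tin: tin, 68 mm diameter, 100 mm high: leave alone

How it is judged (in metres and radians):
On the way, in this order (a step that is already met when the one before it is completed fails the run):
1. the stand is fully open while the lamp still leans on the boxes (value of joint stand above 2 rad and angle between lamp's own z axis and vertical above 0.2 rad), for 0.2 s.
2. the lamp is held upright in the fingers, clear of the boxes (angle between lamp's own z axis and vertical below 0.07 rad and contact force between the fingers and lamp above 1.5 N and contact force between lamp and boxes below 0.2 N), for 0.3 s.
At the end, for the whole second after the job is handed in: the fingers still hold the lamp (over 1.5 N), its z axis within 4 deg of vertical and at rest, its foot on the table (within 6 mm) and within 50 mm of where it stood, the stand open beyond 2.0 rad and touching nothing (not the table, not the fingers), and the lamp not touching the boxes (all of step 2 and value of joint stand above 2 rad and contact force between stand and anything else below 0.2 N and height (world z) of lamp_foot below 0.006 m and distance of lamp_foot from where it was at the start of the episode below 0.05 m and linear speed of lamp below 0.02 m/s and angular speed of lamp below 0.1 rad/s); the arm keeps its last pose, push and grip.
It fails at once if the lamp falls over or turns on its foot strip beyond 35 deg from vertical (angle between lamp's own z axis and vertical above 0.6 rad).
It fails at once if the lamp is lifted off the table (height (world z) of lamp_foot above 0.03 m).
It fails at once if the boxes are shoved more than 20 mm (distance of boxes from where it was at the start of the episode above 0.02 m).
It fails at once if a bystander is moved more than 30 mm (distance of any of slide_box, loupe, tape_roll, light_meter, stapler, pen_pot, ink_tin from where it was at the start of the episode above 0.03 m).
It also fails if it takes over 56 s, if anything falls off the work surface, if the arm or the gripper's body presses on something with over 40 N, if the wrist force passes 120 N, or if a joint passes its speed limit or range.

## Robot

A 6-joint arm with a two-finger parallel gripper is mounted at the origin on the work surface. World frame = base frame: x ahead of the robot, y to its left, z up, the work surface at z = 0. Lengths are in mm, angles in rad, forces in N, time in s.
With the tool pointing down it reaches from about 350 to 875 mm from the base axis. Payload 4.2 kg.
Tool frame: the origin (TCP) lies midway between the tips of the shut fingers; the grasp point (between the pads) lies 19 mm behind it; z points along the fingers, y is the line along which they close (so a half turn about z gives the same grasp; the last joint's range is limited). The gripper opens to 85 mm and grips with 20 to 120 N. Pads are 22 mm wide; open, the fingers measure 114 mm over their backs; the gripper's body (76 mm by 85 mm) begins 54 mm behind the grasp point. The pads swing forward as they close: fully open they stand 13 mm farther back than shut.
Start: joints at [1.559, 0.385, 0.008, 0, -1.194, -0.259], TCP at [167.157, 602.211, 231.312] pointing down, gripper open.
Joint ranges: [-3.14, 3.14], [-1.21, 2.06], [-1.07, 1.41], [-3.16, 2.05], [-2.99, -0.16], [-3.1, 3.1]. Speed limits (rad/s): [2.79, 2.79, 3.14, 3.14, 3.14, 3.14].

## Interface

Orientations are given as a unit quaternion [x, y, z, w].
In Python, from bench import read_state, get_image, job_done gives the robot as it stands.
- The arm moves only by the shell command python3 -m jog 'ROWS'. ROWS is JSON, a list of rows, each a list of 3 entries, a list of its own where there are three numbers: the shift along the world's x, y, z scaled (see below), then the turn, a rotation vector about the world's x, y, z scaled (see below), then the gripper's target within -1 to 1 (shut at 1, half-way at 0, fully open at -1). In form: [[[x, y, z], [wx, wy, wz], claw], ...]. A call has 1 to 20 rows; each row is the pose to reach, as a shift and turn from the pose commanded when the call began; what a row does not reach only later rows make up. The controller multiplies each number of a shift by 10 cm and each number of a turn by 120 degrees. A row lasts 1/10 s, in which the tool goes at most 50 mm and 8.59 degrees, less where a joint would pass 70% of its speed; a pose out of reach is approached as far as the arm can. A call with a number of a shift or a turn outside -1 to 1 is refused whole. A call with a gripper value outside its range is refused whole. The fingers move at their own pace and stop on an object; the grip force is fixed at half the most. Time passes only in rows, so rows that repeat a pose let the fingers close. It gives the time, the measured TCP pose, the force, the opening and the grip force at its end, in the units of the state.
- read_state(): the state, without advancing time (a new reading comes with each control period).
- get_image(name): name is "side" or "top" or "wrist"; returns a dict with "frame" (400x640x3 uint8, red, green, blue), "range_z" (400x640 float32, mm along the optical axis (not along the pixel's ray), 0 where there is no reading), "fx", "fy", "cx", "cy" (pixels), "R" (3x3) and "t" (3): a world point X has camera coordinates R X + t. Camera axes: x right, y down, z forward; pixel columns grow to the right and rows downward; lengths in mm; the calibration is good to about 2 mm. A picture is of the moment at which its call begins.
- job_done(): hands the job in; it is judged then, once.
The state is a dict: "clock": time; "joints": joint angles; "joint_vel": joint speeds; "joint_efforts": joint torques, N m; "position": TCP position; "ee_rot": TCP orientation; "contact_force": force on the tool from outside, world axes, zero at the start; "wrist_torque": the same for the moment, N m; "gripper_width": finger opening in mm; "grasp_force": force on a finger pad.
Only numpy, scipy, OpenCV 4.12 (cv2) and the standard library are available. Lean on these libraries where they do the work, as an engineer would, in place of code of your own. Each camera call takes 0.05 s, during which the arm holds its last target. There are 200 camera calls.

## Working session

There is one attempt and no reset: what is moved stays moved. The work goes in short steps, Python scripts to look and compute and a shell command to move; the robot and the scene stay as the last step left them, time stands still between calls to the robot, and variables do not carry over. Pictures are saved under pics/ and viewed, at most 10 in all, crops included, and the job is handed in when it is done.

```bash
mkdir -p pics; cat > h.py <<'E'
import numpy as np, cv2
from bench import read_state, get_image, job_done
def pts(d):
    z=d["range_z"]; v,u=np.mgrid[:z.shape[0],:z.shape[1]]
    c=np.stack([(u-d["cx"])/d["fx"]*z,(v-d["cy"])/d["fy"]*z,z],-1)
    return (c-np.array(d["t"]))@np.array(d["R"])   # R^T (c-t)
E
python3 - <<'E'
from h import *
ims=[]
for n in("side","top"):
    d=get_image(n); np.savez("%s0.npz"%n,**d); cv2.imwrite("pics/%s0.png"%n,d["frame"][:,:,::-1]); print(n,-np.array(d["R"]).T@d["t"])
s=read_state(); print(s["position"],s["ee_rot"],s["clock"],s["gripper_width"])
E
```

```text
side [  28.33080205 -620.42061234  995.27654787]
top [ 441.1023611   -24.54133784 1468.81374933]
[167.05036348 601.72500295 230.35379496] [ 9.90837949e-01 -1.35052668e-01 -6.49252500e-05  9.64860691e-04] 0.1 85.47769799266904
```

View pics/side0.png

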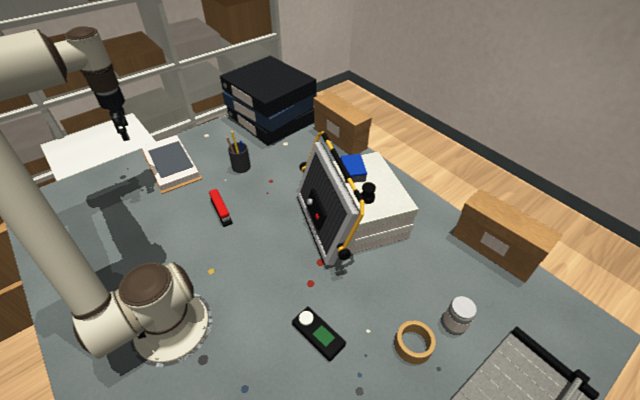

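View pics/top0.png

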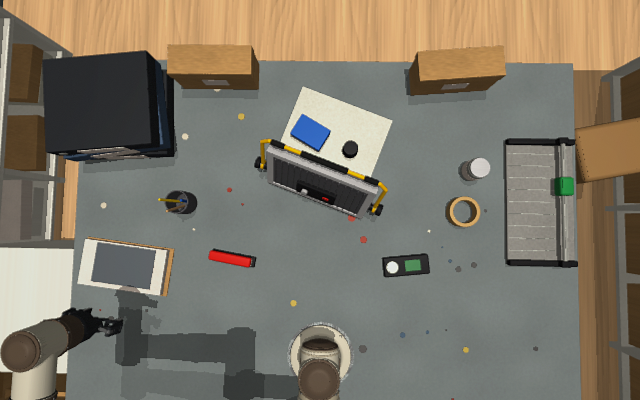

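The side view shows the lamp leaning at about (332,200) with its yellow stand running from (322,135) to (345,250). In the top view its rail runs from (265,150) to (385,185), with the stand over it. The lamp is yawed about -15°. Next I'll measure it with depth from both views.

```bash
cat > m.py <<'E'
from h import *
def yellow(d):
    h=cv2.cvtColor(d["frame"],cv2.COLOR_RGB2HSV); return cv2.inRange(h,(18,150,90),(32,255,255))>0
def show(n,d,box):
    P=pts(d); x0,y0,x1,y1=box; m=np.zeros(P.shape[:2],bool); m[y0:y1,x0:x1]=1; m&=d["range_z"]>0
    Y=P[m&yellow(d)]; Y=Y[Y[:,2]>20]; print(n,"yellow n",len(Y)); 
    if len(Y): print(" lo/hi",np.percentile(Y,[1,50,99],0).round())
    return P,m,Y
E
python3 - <<'E'
from m import *
C={}
for n,b in(("side",(285,125,385,275)),("top",(245,130,400,225))):
    d=dict(np.load(n+"0.npz")); P,m,Y=show(n,d,b); C[n]=(d,P,m,Y)
    hi=Y[Y[:,2]>255]; c=hi.mean(0); w=np.linalg.svd(hi-c,full_matrices=False)[2]; print(" hi yellow c",c.round(1),"dir",w[0].round(3),len(hi), "ends",hi[hi[:,1].argmin()].round(),hi[hi[:,1].argmax()].round())
    # panel back plane: seed region, RANSAC-like refinement
    seed={"side":(310,175,340,235),"top":(285,160,365,205)}[n]
    q=np.zeros_like(m);q[seed[1]:seed[3],seed[0]:seed[2]]=1
    X=P[q&m]; X=X[X[:,2]>30]
    for i in range(15):
        c=np.median(X,0) if i==0 else X.mean(0); w=np.linalg.svd(X-X.mean(0),full_matrices=False)[2][2]; r=(X-X.mean(0))@w; X=X[abs(r)<max(3,1.5*r.std())] 
    w*=-np.sign(w[0])  # toward robot
    print(" plane n",w.round(3),"c",X.mean(0).round(1),len(X),"lean",np.arcsin(w[2]).round(3),"yaw",np.degrees(np.arctan2(-w[1],-w[0])).round(2),"d",(w@X.mean(0)).round(1))
    A=P[m]; on=abs((A-X.mean(0))@w)<4; A=A[on&(A[:,2]>3)]
    yl=np.array([w[1],-w[0],0]);yl/=np.linalg.norm(yl); zl=np.cross(w,yl)*1; zl*=np.sign(zl[2])
    print(" yl",yl.round(3),"zl",zl.round(3),"y ext",np.percentile(A@yl,[.5,99.5]).round(1),"z ext",np.percentile(A@zl,[.5,99.5]).round(1),"zmax",A[:,2].max().round(1))
d,P,m,Y=C["top"]
B=P[85:190,270:395].reshape(-1,3);f=d["frame"][85:190,270:395].reshape(-1,3)
k=(f.min(1)>170)&(abs(B[:,2]-150)<8);print("boxtop",np.median(B[k],0).round(), cv2.minAreaRect(B[k][:,:2].astype(np.float32)))
E
```

```text
side yellow n 351
 lo/hi [[ 477. -183.  111.]
 [ 535. -163.  242.]
 [ 665.  199.  281.]]
 hi yellow c [585.9 -53.8 273.6] dir [-0.355 -0.935 -0.013] 153 ends [ 533. -184.  260.] [664. 172. 256.]
 plane n [-0.886  0.33   0.325] c [548.2 -21.1 164.8] 926 lean 0.331 yaw -20.45 d -439.2
 yl [0.349 0.937 0.   ] zl [ 0.304 -0.113  0.946] y ext [ -3.7 403.3] z ext [154.4 447.3] zmax 283.7
top yellow n 394
 lo/hi [[ 478. -182.  115.]
 [ 606.   59.  267.]
 [ 667.  193.  284.]]
 hi yellow c [601.9  -9.6 276. ] dir [-0.353 -0.936 -0.   ] 224 ends [ 531. -182.  258.] [661. 175. 258.]
 plane n [-0.88   0.326  0.344] c [554.1  -9.  171.9] 1370 lean 0.351 yaw -20.33 d -431.7
 yl [0.347 0.938 0.   ] zl [ 0.323 -0.12   0.939] y ext [  6.6 411.7] z ext [161.5 462.4] zmax 287.4
boxtop [729. -59. 151.] ((718.5554809570312, -40.81964111328125), (297.6733703613281, 189.9886016845703), 69.32999420166016)
```

```bash

python3 -m jog '[[[0,0,0.5],[0,0,-0.04],0],[[0.3,-0.4,0.85],[0,0,-0.08],0],[[0.63,-0.87,0.85],[0,0,-0.113],0]]' >/dev/null
python3 -m jog '[[[0.2,-0.29,0.4],[0,0,-0.04],0],[[0.4,-0.58,0.8],[0,0,-0.08],0],[[0.63,-0.87,0.85],[0,0,-0.113],0]]'
python3 -m jog '[[[0.2,-0.29,0],[0,0,-0.04],0],[[0.4,-0.58,0],[0,0,-0.08],0],[[0.63,-0.87,0],[0,0,-0.113],0]]' >/dev/null
python3 -m jog '[[[0.2,-0.29,0],[0,0,-0.04],0],[[0.4,-0.58,0],[0,0,-0.08],0],[[0.63,-0.87,0],[0,0,-0.113],0]]' >/dev/null
python3 -m jog '[[[0.2,-0.29,0],[0,0,-0.04],0],[[0.4,-0.58,0],[0,0,-0.08],0],[[0.63,-0.87,0],[0,0,-0.113],0]]'
python3 -m jog '[[[0.2,-0.29,0],[0,0,-0.04],0],[[0.4,-0.58,0],[0,0,-0.08],0],[[0.63,-0.87,0],[0,0,-0.113],0],[[0.63,-0.87,0],[0,0,-0.113],0],[[0.63,-0.87,0],[0,0,-0.113],0]]'
python3 -c "
from h import *
print(read_state()['joints'])"
```

```text
clock: 0.7
position: [284.6, 441.6, 404.0]
ee_rot: [0.931, -0.364, 0.0, -0.004]
contact_force: [0.6, -0.1, -0.7]
gripper_width: 42.6
grasp_force: 0.0
clock: 1.6
position: [472.8, 179.4, 399.5]
ee_rot: [0.746, -0.666, -0.0, 0.0]
contact_force: [0.9, 0.5, 0.8]
gripper_width: 43.1
grasp_force: 0.0
clock: 2.1
position: [535.6, 93.2, 398.8]
ee_rot: [-0.663, 0.749, 0.0, -0.001]
contact_force: [-0.5, -0.1, -0.2]
gripper_width: 42.5
grasp_force: 0.0
[ 4.70390067e-01  1.75928735e-01  1.28059868e-01 -3.92919744e-04
 -1.52464604e+00 -5.91770059e-01]
```

```bash

python3 - <<'E'
from h import *
d=get_image("wrist");np.savez("w1.npz",**d)
E
python3 -m jog '[[[0.2,-0.3,0],[0,0,-0.04],0],[[0.4,-0.6,0],[0,0,-0.08],0],[[0.69,-1,0],[0,0,-0.112],0],[[0.69,-1,0],[0,0,-0.112],0],[[0.69,-1,0],[0,0,-0.112],0]]'
python3 - <<'E'
from h import *
d=get_image("wrist");np.savez("w2.npz",**d)
e=np.load("w1.npz")
cv2.imwrite("pics/w12.png",cv2.resize(np.vstack([e["frame"],d["frame"]]),(480,600))[:,:,::-1])
print(-np.array(d["R"]).T@d["t"])
E
```

```text
clock: 2.65
position: [604.5, -5.9, 399.0]
ee_rot: [-0.571, 0.821, 0.0, -0.001]
contact_force: [-0.8, -0.1, 0.0]
gripper_width: 43.2
grasp_force: 0.0
[576.60113045 -80.5015136  540.92671406]
```

View pics/w12.png

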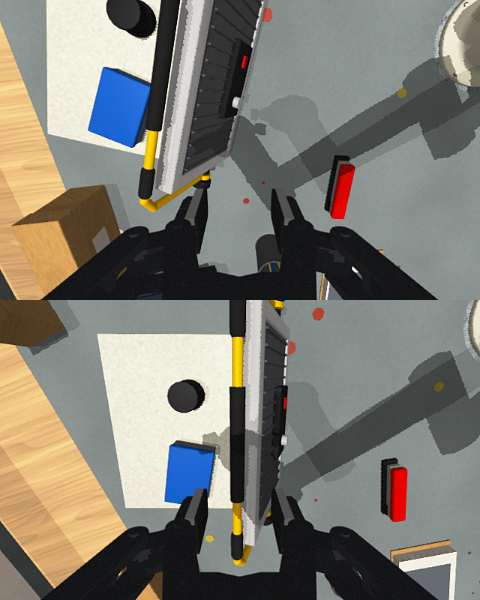

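The upper frame is the first place and the lower is the second. In the lower frame the crossbar is a vertical line at about (237,300-560), midway between the fingers at 205 and 275. The sleeve spans about y=388-502 there.

```bash

python3 - <<'E'
from m import *
yl=np.array([.349,.937,0]);h=np.array([.937,-.349,0])
for n in("w1","w2"):
    d=dict(np.load(n+".npz"));P=pts(d);Y=P[yellow(d)&(d["range_z"]>0)];Y=Y[(Y[:,2]>262)&(Y[:,2]<300)]
    a=Y@yl;b=Y@h
    f=np.polyfit(a,b,1);print(n,len(Y),"yl",a.min().round(),a.max().round(),"h at 204",np.polyval(f,204).round(1),"slope deg",np.degrees(np.arctan(f[0])).round(2),"ztop",np.percentile(Y[:,2],[50,95]).round(1))
    # sleeve
    g=d["frame"].max(2)<70; q=P[g&(d["range_z"]>0)]; q=q[(abs(q@h-np.polyval(f,204))<10)&(q[:,2]>260)&(q[:,2]<295)]; print(" sleeve yl",np.percentile(q@yl,[1,99]).round(1),"h",(q@h).mean().round(1),"ztop",np.percentile(q[:,2],95).round(1))
s=read_state();p=s["position"];print("tcp h,yl",p@h,p@yl,p[2])
E
```

```text
w1 905 yl 277.0 392.0 h at 204 572.1 slope deg -1.62 ztop [276.9 278.6]
 sleeve yl [146.  362.9] h 568.9 ztop 281.6
w2 1536 yl 88.0 391.0 h at 204 570.1 slope deg 0.05 ztop [277.1 278.7]
 sleeve yl [ 57.4 360.4] h 570.2 ztop 281.5
tcp h,yl 567.9825029311528 205.87840930945796 399.64339008468284
```

```bash

python3 -m jog '[[[0.02,-0.01,-0.4],[0,0,0],0],[[0.02,-0.01,-0.8],[0,0,0],0],[[0.02,-0.01,-0.8],[0,0,0],0],[[0.02,-0.01,-0.8],[0,0,0],0]]' >/dev/null
python3 -m jog '[[[0,0,-0.2],[0,0,0],0],[[0,0,-0.4],[0,0,0],0],[[0,0,-0.6],[0,0,0],0],[[0,0,-0.67],[0,0,0],0],[[0,0,-0.67],[0,0,0],0],[[0,0,-0.67],[0,0,0],0]]'
python3 - <<'E'
from h import *
h=np.array([.937,-.349])
s=read_state();p=s["position"];print("h",p[:2]@h, s["contact_force"])
h0=570-12.3;
print("contact shift",(h0-p[:2]@h)*h/100)
for st in np.arange(0,2.15,.1):
    f=st-.33;b=514-173*np.sin(f);z=108.8+173*np.cos(f)
    print(round(st,2),"h",round(b,1),"z",round(z,1),"d from contact: ",np.round((b-570)*h/100,3),round((z-272.5)/100,3))
E
```

```text
clock: 3.7
position: [607.7, -6.9, 255.2]
ee_rot: [-0.572, 0.821, -0.001, 0.002]
contact_force: [0.4, 0.1, -0.0]
gripper_width: 42.7
grasp_force: 0.0
h 571.8335854799179 [ 0.37602684  0.06385254 -0.03284102]
contact shift [-0.1324317   0.04932621]
0.0 h 570.1 z 272.5 d from contact:  [ 0.001 -0.   ] -0.0
0.1 h 553.4 z 277.2 d from contact:  [-0.155  0.058] 0.047
0.2 h 536.4 z 280.3 d from contact:  [-0.315  0.117] 0.078
0.3 h 519.2 z 281.7 d from contact:  [-0.476  0.177] 0.092
0.4 h 501.9 z 281.4 d from contact:  [-0.638  0.238] 0.089
0.5 h 484.7 z 279.3 d from contact:  [-0.799  0.298] 0.068
0.6 h 467.9 z 275.5 d from contact:  [-0.957  0.356] 0.03
0.7 h 451.4 z 270.1 d from contact:  [-1.111  0.414] -0.024
0.8 h 435.7 z 263.0 d from contact:  [-1.259  0.469] -0.095
0.9 h 420.6 z 254.4 d from contact:  [-1.399  0.521] -0.181
1.0 h 406.6 z 244.4 d from contact:  [-1.531  0.57 ] -0.281
1.1 h 393.6 z 233.0 d from contact:  [-1.653  0.616] -0.395
1.2 h 381.8 z 220.4 d from contact:  [-1.764  0.657] -0.521
1.3 h 371.3 z 206.6 d from contact:  [-1.862  0.693] -0.659
1.4 h 362.2 z 191.9 d from contact:  [-1.947  0.725] -0.806
1.5 h 354.7 z 176.3 d from contact:  [-2.017  0.751] -0.962
1.6 h 348.8 z 160.1 d from contact:  [-2.073  0.772] -1.124
1.7 h 344.5 z 143.3 d from contact:  [-2.113  0.787] -1.292
1.8 h 341.9 z 126.2 d from contact:  [-2.138  0.796] -1.463
1.9 h 341.0 z 108.9 d from contact:  [-2.146  0.799] -1.636
2.0 h 341.9 z 91.7 d from contact:  [-2.138  0.796] -1.808
2.1 h 344.4 z 74.6 d from contact:  [-2.114  0.787] -1.979
```

```bash

python3 -m jog '[[[-0.04,0.015,0],[0,0,0],0],[[-0.08,0.03,0],[0,0,0],0],[[-0.11,0.041,0],[0,0,0],0],[[-0.13,0.048,0],[0,0,0],0],[[-0.15,0.056,0.005],[0,0,0],0],[[-0.18,0.067,0.015],[0,0,0],0],[[-0.21,0.078,0.025],[0,0,0],0],[[-0.25,0.093,0.037],[0,0,0],0],[[-0.29,0.108,0.048],[0,0,0],0]]'
python3 - <<'E'
from m import *
h=np.array([.937,-.349,0])
d=get_image("top");P=pts(d);cv2.imwrite("pics/t1.png",cv2.resize(d["frame"][110:240,230:410],(720,520))[:,:,::-1])
E
```

```text
clock: 4.6
position: [577.2, 3.7, 257.6]
ee_rot: [-0.571, 0.821, 0.0, 0.0]
contact_force: [0.7, -0.9, 0.1]
gripper_width: 42.7
grasp_force: 0.4
```

View pics/t1.png

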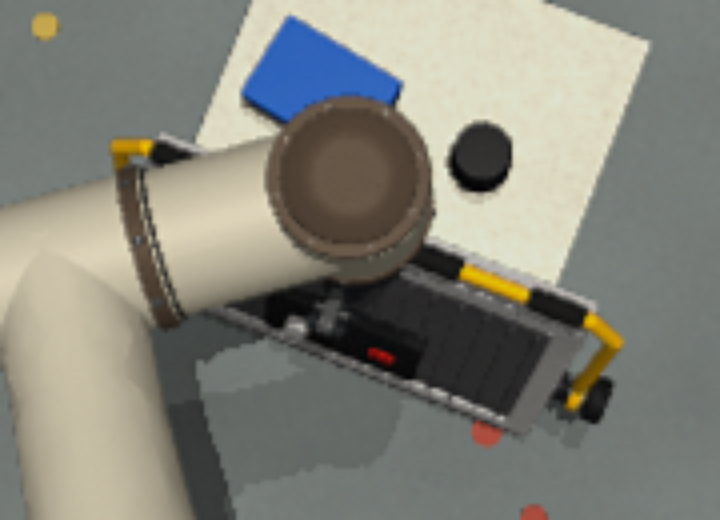

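The top view shows the crossbar, with its right end at (560,300), now drawn over the rail. The lamp is still leaning, so I'll carry on and check lean and stand angle numerically.

```bash
cat > chk.py <<'E'
from m import *
h=np.array([.937,-.349,0]);yl=np.array([.349,.937,0])
d=get_image("side");P=pts(d)
q=P[150:260,300:360].reshape(-1,3);r=(q[:,2]>40)&(q[:,2]<225)&(q@yl>60)&(q@yl<350);X=q[r]; a=X@h;z=X[:,2]
k=(a>430)&(a<620);a,z=a[k],z[k]
f=np.array([.33,455.])
for t in(40,20,10,6,4):
    e=a-np.polyval(f,z);g=abs(e)<t
    if g.sum()>50:f=np.polyfit(z[g],a[g],1)
print("lean",np.arctan(f[0]).round(3),"base h",f[1].round(1),"n",g.sum())
for n in("side","top"):
    if n=="top":d=get_image("top");P=pts(d)
    Y=P[yellow(d)&(d["range_z"]>0)];l=Y@yl
    for lab,k in(("R",(l>-10)&(l<130)),("L",(l>275)&(l<410))):
        y=Y[k&(Y[:,2]>30)&(Y@h<640)&(Y@h>300)]
        if len(y)<5: continue
        r=np.hypot(y@h-514,y[:,2]-108.8);y=y[r>155]
        if len(y): print(n,lab,len(y),"stand",np.median(np.arctan2(514-y@h,y[:,2]-108.8)+.33).round(2))
s=read_state();p=s["position"];print("h",p@h,"yl",p@yl,"z",p[2],s["contact_force"],s["clock"])
E
python3 -m jog '[[[-0.04,0.015,0.008],[0,0,0],0],[[-0.1,0.037,0.02],[0,0,0],0],[[-0.16,0.06,0.03],[0,0,0],0],[[-0.24,0.089,0.04],[0,0,0],0],[[-0.32,0.119,0.045],[0,0,0],0],[[-0.4,0.149,0.045],[0,0,0],0],[[-0.48,0.179,0.042],[0,0,0],0],[[-0.56,0.209,0.034],[0,0,0],0],[[-0.64,0.238,0.021],[0,0,0],0]]'
python3 chk.py
```

```text
clock: 5.55
position: [512.7, 27.7, 259.5]
ee_rot: [-0.571, 0.821, 0.0, -0.0]
contact_force: [0.9, -0.2, 1.0]
gripper_width: 42.5
grasp_force: 0.1
lean 0.334 base h 463.7 n 1423
side R 122 stand 0.51
top R 118 stand 0.52
top L 66 stand 0.52
h 470.2895921099809 yl 204.71242602124732 z 259.4834728676643 [-0.76944322  0.7010644   0.48393776] 5.65
```

```bash

python3 -m jog '[[[0,0,-0.04],[0,0,0],0.1],[[0,0,-0.08],[0,0,0],0.2],[[0,0,-0.12],[0,0,0],0.3],[[0,0,-0.12],[0,0,0],0.35],[[-0.03,0.011,-0.128],[0,0,0],0.35],[[-0.09,0.033,-0.142],[0,0,0],0.35],[[-0.165,0.061,-0.168],[0,0,0],0.35],[[-0.24,0.09,-0.196],[0,0,0],0.35],[[-0.31,0.116,-0.23],[0,0,0],0.35],[[-0.39,0.145,-0.267],[0,0,0],0.35],[[-0.46,0.171,-0.31],[0,0,0],0.35],[[-0.53,0.197,-0.353],[0,0,0],0.35],[[-0.6,0.223,-0.403],[0,0,0],0.35],[[-0.64,0.238,-0.453],[0,0,0],0.35]]'
python3 chk.py
```

```text
clock: 7.05
position: [448.5, 51.4, 213.9]
ee_rot: [-0.571, 0.821, 0.0, -0.0]
contact_force: [-1.7, 0.7, 0.5]
gripper_width: 28.1
grasp_force: 0.7
lean 0.333 base h 463.9 n 1805
side R 105 stand 1.05
top R 114 stand 1.05
top L 86 stand 1.05
h 402.1810158218387 yl 204.49841481291054 z 213.56119101544508 [-1.79385039  0.25469372  1.05444582] 7.15
```

```bash

python3 -m jog '[[[-0.03,0.011,-0.03],[0,0,0],0.35],[[-0.06,0.023,-0.058],[0,0,0],0.35],[[-0.115,0.043,-0.12],[0,0,0],0.35],[[-0.171,0.064,-0.184],[0,0,0],0.35],[[-0.22,0.082,-0.25],[0,0,0],0.35],[[-0.269,0.1,-0.322],[0,0,0],0.35],[[-0.31,0.116,-0.395],[0,0,0],0.35],[[-0.354,0.132,-0.469],[0,0,0],0.35],[[-0.39,0.145,-0.545],[0,0,0],0.35],[[-0.424,0.158,-0.625],[0,0,0],0.35],[[-0.452,0.168,-0.705],[0,0,0],0.35],[[-0.48,0.179,-0.787],[0,0,0],0.35],[[-0.5,0.187,-0.87],[0,0,0],0.35],[[-0.52,0.194,-0.955],[0,0,0],0.35]]'
python3 chk.py
python3 -m jog '[[[-0.015,0.006,-0.085],[0,0,0],0.35],[[-0.025,0.009,-0.17],[0,0,0],0.35],[[-0.03,0.011,-0.26],[0,0,0],0.35],[[-0.033,0.012,-0.345],[0,0,0],0.35],[[-0.03,0.011,-0.43],[0,0,0],0.35],[[-0.025,0.009,-0.515],[0,0,0],0.35],[[-0.015,0.006,-0.6],[0,0,0],0.35],[[0,0,-0.68],[0,0,0],0.35],[[0,0,-0.68],[0,0,0],0.35],[[0,0,-0.68],[0,0,0],0.35]]'
python3 chk.py
```

```text
clock: 8.55
position: [397.3, 70.7, 118.1]
ee_rot: [-0.571, 0.821, -0.0, -0.0]
contact_force: [-0.9, 0.7, -1.1]
gripper_width: 27.6
grasp_force: 0.5
lean 0.333 base h 464.0 n 1885
side R 93 stand 1.73
top R 96 stand 1.79
top L 90 stand 1.79
h 346.68381364156704 yl 203.9262199052613 z 117.41174387213309 [-2.717908    0.12755828 -0.72963009] 8.65
clock: 9.65
position: [397.6, 70.6, 50.6]
ee_rot: [-0.571, 0.821, -0.0, -0.0]
contact_force: [-0.1, 0.0, 0.8]
gripper_width: 27.8
grasp_force: 0.0
lean 0.334 base h 463.9 n 1867
side R 77 stand 2.06
top R 88 stand 2.05
top L 88 stand 2.06
h 348.0153837860987 yl 205.11704143215505 z 51.051223051045184 [-0.47941852 -1.05169681 -0.06958689] 9.75
```

The stand is open against its stop at about 2.06–2.1, there's no contact, and the lean is unchanged at 0.333. Now I'll retreat straight up and go to a pre-grasp above the rail, tilted along the lamp.

```bash

python3 -m jog '[[[0,0,0.2],[0,0,0],0.35],[[0,0,0.5],[0,0,0],0.35],[[0,0,0.9],[0,0,0],0.35],[[0,0,1],[0,0,0],0.35]]' >/dev/null
python3 -m jog '[[[0,0,0.4],[0,0,0],0],[[0,0,0.8],[0,0,0],-0.5],[[0,0,1],[0,0,0],-1]]' >/dev/null
python3 -m jog '[[[0.2,-0.08,0.3],[0.009,0.025,0],-1],[[0.5,-0.2,0.5],[0.018,0.049,0],-1],[[0.7,-0.27,0.5],[0.018,0.049,0],-1]]' >/dev/null
python3 -m jog '[[[0.35,-0.13,0],[0.009,0.025,0],-1],[[0.7,-0.27,0],[0.018,0.049,0],-1],[[0.7,-0.27,0],[0.018,0.049,0],-1]]'
python3 -m jog '[[[0.35,-0.13,0],[0.009,0.025,0],-1],[[0.7,-0.26,-0.05],[0.019,0.05,0],-1],[[0.72,-0.26,-0.1],[0.019,0.05,0],-1],[[0.72,-0.26,-0.1],[0.019,0.05,0],-1],[[0.72,-0.26,-0.1],[0.019,0.05,0],-1]]'
python3 - <<'E'
from h import *
h=np.array([.937,-.349,0]);yl=np.array([.349,.937,0]);xl=h*.946-np.array([0,0,.325]);zl=h*.325+np.array([0,0,.946])
s=read_state();p=s["position"]
from scipy.spatial.transform import Rotation as R
M=R.from_quat(s["ee_rot"]).as_matrix();print("tool z.-zl",-M[:,2]@zl,"y.xl",M[:,1]@xl,"y.zl",M[:,1]@zl,"y.yl",M[:,1]@yl)
print("tcp lamp axes",p@xl,p@yl,p@zl)
d=get_image("wrist");P=pts(d);cv2.imwrite("pics/w3.png",d["frame"][:,:,::-1])
f0=476*h+np.array([0,0,.65]);print("predicted mid",f0@xl,"top",f0@zl+250)
for n,dd,PP in(("wrist",d,P),("side",)+(lambda e:(e,pts(e)))(get_image("side"))):
    q=PP[dd["range_z"]>0];Z=q@zl-f0@zl
    k=(abs(Z-250)<5)&(q@yl>50)&(q@yl<360)&(abs(q@xl-f0@xl)<30);print(n,k.sum(),"rail top xl 2/98%",np.percentile(q[k]@xl,[2,50,98]).round(1),"z",np.median(Z[k]).round(1))
    k=(abs(Z-225)<12)&(q@yl>70)&(q@yl<150)&(abs(q@xl-f0@xl)<40);
    if k.sum():print("  faces at 225",np.percentile(q[k]@xl,[2,50,98]).round(1),k.sum())
    k=(q[:,2]>165)&(q@h>560)&(q@h<800)&(abs(q@yl-204)<150)&(q[:,2]<212);o=q[k&(Z<160)]
    if len(o):
      near=o[abs(o@yl-204)<45];print("  on box h,yl",np.percentile(near@h,[1]).round() if len(near) else None, np.percentile(o@yl,[1,99]).round())
E
```

```text
clock: 11.05
position: [541.2, 15.3, 295.9]
ee_rot: [-0.566, 0.817, 0.091, -0.065]
contact_force: [-1.3, 0.4, -1.5]
gripper_width: 85.3
grasp_force: 0.0
clock: 11.55
position: [608.7, -9.1, 291.6]
ee_rot: [-0.564, 0.809, 0.135, -0.094]
contact_force: [-0.1, -0.7, 0.4]
gripper_width: 85.2
grasp_force: 0.0
tool z.-zl 1.0002575910446467 y.xl -1.0001636813546746 y.zl -0.0011007115656428978 y.yl -0.0025306598824429982
tcp lamp axes 447.8400887861066 203.9010935421215 462.25186689968507
predicted mid 449.98118192 top 405.279319
wrist 16469 rail top xl 2/98% [436.7 450.9 465.3] z 249.3
side 615 rail top xl 2/98% [435.7 448.1 465.2] z 250.7
  faces at 225 [434.9 438.4 441.6] 95
```

View pics/w3.png

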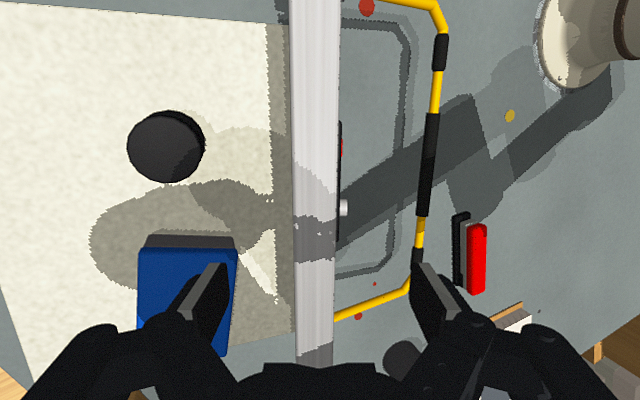

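The rail is vertical at columns 292-338, between the fingers at about 215 and 430. The open stand is at right with its crossbar near (430,165). The slide box at (185,295) sits below the far finger, so I'll check that clearance.

```bash

python3 - <<'E'
from h import *
h=np.array([.937,-.349,0]);yl=np.array([.349,.937,0])
for e in (dict(np.load("top0.npz")),get_image("wrist")):
    P=pts(e);H=cv2.cvtColor(e["frame"],cv2.COLOR_RGB2HSV)
    q=P[(cv2.inRange(H,(105,120,50),(125,255,255))>0)&(e["range_z"]>0)];q=q[(q[:,2]>150)&(q[:,2]<200)&(abs(q@yl-204)<150)&(q@h>560)]
    for a,b in((150,190),(190,220),(220,300)):
        k=(q@yl>a)&(q@yl<b)
        if k.any():print(a,b,k.sum(),"h min",np.percentile(q[k]@h,2).round(),"z",q[k][:,2].max().round())
E
```

```text
220 300 550 h min 611.0 z 199.0
220 300 4389 h min 611.0 z 191.0
```

```bash

python3 -m jog '[[[-0.015,-0.12,-0.01],[0,0,0],-0.5],[[-0.015,-0.12,-0.01],[0,0,0],-0.5],[[-0.076,-0.097,-0.2],[0,0,0],-0.5],[[-0.14,-0.074,-0.4],[0,0,0],-0.5],[[-0.2,-0.051,-0.6],[0,0,0],-0.5],[[-0.26,-0.03,-0.78],[0,0,0],-0.5],[[-0.3,-0.014,-0.9],[0,0,0],-0.5],[[-0.323,-0.008,-0.965],[0,0,0],-0.5],[[-0.323,-0.008,-0.965],[0,0,0],-0.5],[[-0.323,-0.008,-0.965],[0,0,0],-0.5]]'
python3 - <<'E'
from h import *
h=np.array([.937,-.349,0]);yl=np.array([.349,.937,0]);xl=h*.946-np.array([0,0,.325]);zl=h*.325+np.array([0,0,.946])
s=read_state();p=s["position"];print(p@xl,p@yl,p@zl-155.28,p@h,s["contact_force"])
E
```

```text
clock: 12.7
position: [577.8, -10.3, 195.1]
ee_rot: [-0.564, 0.81, 0.135, -0.093]
contact_force: [-0.2, 0.3, 0.4]
gripper_width: 63.9
grasp_force: 0.0
452.16858876027396 192.0064519622525 206.44635352884958 545.0176952909429 [-0.19463494  0.31040171  0.41840191]
```

```bash

python3 -m jog '[[[0,0,0],[0,0,0],-0.2],[[0,0,0],[0,0,0],0],[[0,0,0],[0,0,0],0.15],[[0,0,0],[0,0,0],0.22],[[0,0,0],[0,0,0],0.27],[[0,0,0],[0,0,0],0.32],[[0,0,0],[0,0,0],0.4],[[0,0,0],[0,0,0],1],[[0,0,0],[0,0,0],1],[[0,0,0],[0,0,0],1],[[0,0,0],[0,0,0],1]]'
python3 chk.py
python3 - <<'E'
import numpy as np
h=np.array([.937,-.349,0]);yl=np.array([.349,.937,0]);Z=np.array([0,0,1.])
# tcp rel to strip centre; strip centre: lamp mid-plane, 12 mm up
from bench import read_state
p=np.array(read_state()["position"])
L0=np.hypot(*(0,0)) 
c=np.array([476+12*.324,12.65-.65])   # (h,z)
r=np.array([p@h,p[2]])-c;print("r",r,np.hypot(*r),"angle",np.arctan2(*r))
for t in np.arange(.03,.34,.03):
    co,si=np.cos(t),np.sin(t); rn=np.array([co*r[0]-si*r[1],si*r[0]+co*r[1]])
    d=rn-r; d[0]-=12*t   # rolling
    v=d[0]*h+d[1]*Z; print(round(t,2),(v/100).round(3),"turn",(-t*yl/2.0944).round(4))
E
```

```text
clock: 13.8
position: [576.7, -10.0, 194.8]
ee_rot: [-0.564, 0.809, 0.136, -0.094]
contact_force: [-3.2, 1.8, 5.2]
gripper_width: 29.6
grasp_force: 59.6
lean 0.334 base h 463.9 n 1781
side R 77 stand 2.06
side L 45 stand 2.06
top R 89 stand 2.05
top L 32 stand 2.05
h 543.8569150738222 yl 191.8547360534456 z 194.8138333370559 [-2.60136046  1.43851893  5.97773926] 13.9
r [ 63.96891507 182.81383334] 193.68252310188117 angle 0.33659720552281835
0.03 [-0.055  0.02   0.018] turn [-0.005  -0.0134 -0.    ]
0.06 [-0.111  0.041  0.035] turn [-0.01   -0.0268 -0.    ]
0.09 [-0.167  0.062  0.05 ] turn [-0.015  -0.0403 -0.    ]
0.12 [-0.223  0.083  0.063] turn [-0.02   -0.0537 -0.    ]
0.15 [-0.28   0.104  0.075] turn [-0.025  -0.0671 -0.    ]
0.18 [-0.337  0.125  0.085] turn [-0.03   -0.0805 -0.    ]
0.21 [-0.394  0.147  0.093] turn [-0.035 -0.094 -0.   ]
0.24 [-0.451  0.168  0.1  ] turn [-0.04   -0.1074 -0.    ]
0.27 [-0.509  0.19   0.104] turn [-0.045  -0.1208 -0.    ]
0.3 [-0.567  0.211  0.107] turn [-0.05   -0.1342 -0.    ]
0.33 [-0.625  0.233  0.109] turn [-0.055  -0.1476 -0.    ]
```

```bash

python3 -m jog '[[[-0.028,0.01,0.009],[-0.0025,-0.0067,0],1],[[-0.055,0.02,0.018],[-0.005,-0.0134,0],1],[[-0.083,0.031,0.027],[-0.0075,-0.02,0],1],[[-0.111,0.041,0.035],[-0.01,-0.0268,0],1],[[-0.139,0.052,0.042],[-0.0125,-0.0335,0],1],[[-0.167,0.062,0.05],[-0.015,-0.0403,0],1],[[-0.195,0.072,0.056],[-0.0175,-0.047,0],1],[[-0.223,0.083,0.063],[-0.02,-0.0537,0],1],[[-0.252,0.094,0.069],[-0.0225,-0.06,0],1],[[-0.28,0.104,0.075],[-0.025,-0.0671,0],1],[[-0.28,0.104,0.075],[-0.025,-0.0671,0],1]]'
python3 chk.py
```

```text
clock: 15.0
position: [548.8, 0.5, 202.3]
ee_rot: [-0.569, 0.817, 0.074, -0.051]
contact_force: [-0.7, 1.5, 3.2]
gripper_width: 29.4
grasp_force: 60.2
lean 0.185 base h 463.9 n 1270
side R 91 stand 2.16
side L 56 stand 2.16
top R 98 stand 2.15
h 514.3506670367993 yl 191.97180034714825 z 202.18795474727196 [-0.62439521  1.94574298  6.44173883] 15.1
```

```bash

python3 -m jog '[[[-0.028,0.01,0.005],[-0.0025,-0.0067,0],1],[[-0.057,0.021,0.01],[-0.005,-0.0134,0],1],[[-0.085,0.032,0.014],[-0.0075,-0.02,0],1],[[-0.114,0.043,0.018],[-0.01,-0.0269,0],1],[[-0.142,0.053,0.022],[-0.0125,-0.0336,0],1],[[-0.171,0.064,0.025],[-0.015,-0.0403,0],1],[[-0.2,0.075,0.027],[-0.0175,-0.047,0],1],[[-0.229,0.086,0.029],[-0.02,-0.0537,0],1],[[-0.258,0.096,0.031],[-0.0225,-0.0604,0],1],[[-0.287,0.107,0.032],[-0.025,-0.0671,0],1],[[-0.316,0.118,0.033],[-0.0275,-0.0738,0],1],[[-0.353,0.131,0.033],[-0.0306,-0.0822,0],1],[[-0.353,0.131,0.033],[-0.0306,-0.0822,0],1],[[-0.353,0.131,0.033],[-0.0306,-0.0822,0],1],[[-0.353,0.131,0.033],[-0.0306,-0.0822,0],1],[[-0.353,0.131,0.033],[-0.0306,-0.0822,0],1]]'
python3 chk.py
python3 - <<'E'
from h import *
from scipy.spatial.transform import Rotation as R
s=read_state();print(R.from_quat(s["ee_rot"]).as_matrix()[:,2],s["grasp_force"],np.abs(s["joint_vel"]).max())
d=get_image("side");cv2.imwrite("pics/s4.png",cv2.resize(d["frame"][100:300,220:440],(660,600))[:,:,::-1])
h=np.array([.937,-.349,0]);P=pts(d);Y=P[(d["range_z"]>0)&(cv2.inRange(cv2.cvtColor(d["frame"],cv2.COLOR_RGB2HSV),(18,150,90),(32,255,255))>0)];Y=Y[(Y@h<345)&(Y@h>250)&(abs(Y[:,1])<250)];print("bar z top",np.percentile(Y[:,2],[10,50,90]),np.median(Y@h))
E
```

```text
clock: 16.7
position: [514.0, 13.6, 205.5]
ee_rot: [-0.571, 0.821, -0.001, 0.001]
contact_force: [-2.8, 3.6, 7.2]
gripper_width: 29.1
grasp_force: 60.5
lean 0.015 base h 461.0 n 512
side R 99 stand 2.27
side L 66 stand 2.28
top R 105 stand 2.27
top L 38 stand 2.27
h 476.88446513835356 yl 192.11641851812257 z 205.50163075108105 [-3.57591552  3.90204713  7.04661395] 16.8
[ 2.17495199e-03 -8.49243062e-04 -9.99997274e-01] 60.52938938140869 0.0011406213978358793
bar z top [10.16378749 34.16648751 41.70830466] 328.0366895143516
```

View pics/s4.png

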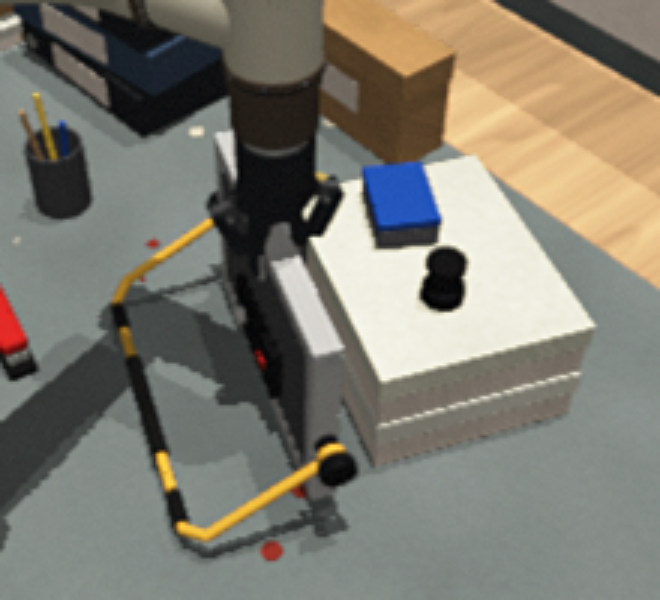

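The picture shows the lamp upright with its rail at about (305,290) in the fingers, and a clear gap to the boxes (from x=345). The stand is open with its crossbar, (125,310)-(180,525), held above its shadow. The measured lean is under 1°, and the upward force shows the foot bearing on the table, so I'm handing in after a short hold.

```bash

python3 -m jog '[[[0,0,0],[0,0,0],1],[[0,0,0],[0,0,0],1],[[0,0,0],[0,0,0],1],[[0,0,0],[0,0,0],1]]'
python3 -c "
from bench import job_done
print(job_done())"
```

```text
clock: 17.25
position: [514.0, 13.6, 205.5]
ee_rot: [-0.571, 0.821, -0.001, 0.001]
contact_force: [-3.5, 3.6, 7.7]
gripper_width: 29.5
grasp_force: 60.5
the job is handed in; nothing more can be done
None
```

The stand is fully open and the lamp is held upright on its foot, clear of the boxes; I handed the job in at 17 s, but it returned no verdict, so whether it passed the judging is not confirmed.

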